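# Stand the square bottle in its holder and open it

## Robot

A 6-joint arm with a two-finger parallel gripper is mounted at the origin on the work surface. World frame = base frame: x ahead of the robot, y to its left, z up, the work surface at z = 0. Lengths are in mm, angles in rad, forces in N, time in s.
With the tool pointing down it reaches from about 350 to 775 mm from the base axis. Payload 7.3 kg.
Tool frame: the origin (TCP) lies on the centre line of the jaws, within the pads' length; the fingertips stand 17 mm ahead of it and the grasp point (between the pads) lies 2 mm behind it; z points along the fingers, y is the line along which they close (so a half turn about z gives the same grasp; the last joint's range is limited). The gripper opens to 92 mm and grips with 3 to 60 N. Pads are 19 mm wide; open, the fingers measure 130 mm over their backs; the gripper's body (75 mm by 190 mm) begins 47 mm behind the grasp point.
Start: joints at [-1.37, 0.342, 1.524, -0, 1.275, -0.146], TCP at [178.465, -493.755, 243.741] pointing down, gripper open.
Joint ranges: [-2.53, 2.53], [-0.77, 2.02], [0.04, 2.7], [-1, 4.14], [0.28, 2.66], [-3.11, 3.11]. Speed limits (rad/s): [2.57, 2.57, 3.14, 3.14, 3.14, 3.14].

## Interface

Orientations are given as [roll, pitch, yaw] about the fixed x, y, z axes, in that order (R = Rz(yaw) Ry(pitch) Rx(roll)).
In Python, from plant import bot gives the robot as it stands. The module is installed in compiled form; this text tells all that it offers.
- The arm moves only by the shell command python3 -m pendant 'ROWS'. ROWS is JSON, a list of rows, each a list of 3 entries, a list of its own where there are three numbers: the shift along the world's x, y, z as a fraction of full scale, then the turn, a rotation vector about the world's x, y, z as a fraction of full scale, then the opening, from -1 (shut) to 1 (fully open), so that 0 is half open. In form: [[[tx, ty, tz], [rx, ry, rz], claw], ...]. A call has exactly 10 rows; each row shifts and turns the commanded pose from where the row before left it; what a row does not reach is not made up. Full scale, the value 1, is 30 mm for a shift and 0.12 rad for a turn. A row lasts 1/12 s, in which the tool goes at most 41.7 mm and 7.16 degrees, less where a joint would pass 70% of its speed; a pose out of reach is approached as far as the arm can. A call with a number of a shift or a turn outside -1 to 1 is refused whole. A call with a gripper value outside its range is refused whole. The fingers move at their own pace and stop on an object; the grip force is fixed at half the most. Time passes only in rows, so rows that do not move let the fingers close, or fill a call up. It gives the time, the measured TCP pose, the force, the opening and the grip force at its end, in the units of the state.
- bot.get_obs(): the state, without advancing time (a new reading comes with each control period).
- bot.capture(name): name is "scene" or "side" or "wrist"; returns the picture (420x560x3 uint8, blue, green, red); there is no depth.
- bot.camera_params(name): a dict with "fovy" (degrees; the focal length in pixels is half the picture's height over the tangent of half this angle, whatever the lens; pixels are square), "cx", "cy" (the principal point, pixels), "camera_from_world" (4x4, takes a point from world to camera coordinates). Camera axes: x right, y down, z forward; pixel columns grow to the right and rows downward; lengths in mm; the calibration is good to about 2 mm. The wrist camera is an equidistant fisheye: a pixel r from the principal point sees the ray r / f radians off the axis. A picture is of the moment at which its call begins: read the wrist's pose just before it. camera_params takes no time and is no camera call; for the wrist camera it gives the pose at the moment of the call.
- bot.close_job(): hands the job in; it is judged then, once.
The state is a dict: "time": time; "joint_positions": joint angles; "dq": joint speeds; "tau": joint torques, N m; "tool_pos": TCP position; "tcp_rot": TCP orientation; "contact_force": force on the tool from outside, world axes, zero at the start; "moment": the same for the moment, N m; "grip_width": finger opening in mm; "finger_force": force on a finger pad.
Only numpy, scipy, OpenCV 4.12 (cv2) and the standard library are available. Lean on these libraries where they do the work, as an engineer would, in place of code of your own. Each camera call takes 0.05 s, during which the arm holds its last target. There are 200 camera calls.

## Task

Pick up the square bottle, lower it foot-down into the square wooden holder, which keeps it from turning, and unscrew the tight cap there: anticlockwise seen from above, about a quarter turn, stopping once the thread lets go. Then lift the cap straight up off the neck and finish while still holding it, level and still, a finger's width or two above the bottle's mouth, with the bottle left standing in the holder. Leave the other things on the sideboard alone.

Things in the scene. Friction and masses are not known exactly. Their poses are not given: they have to be found in the camera images.
- bottle: Pastel green bottle with a SQUARE body, 60 x 60 mm, 95 mm high to the flat shoulder, about 0.3 kg; round neck, 36 mm diameter, above. Origin: centre of the underside; z up, x and y square to the sides. Starts upright on the sideboard, cap screwed on. Unbraced, it turns along with the cap. It can be carried by the cap.
- bottle_mouth (a point): Centre of the top of the bottle's neck, 131 mm above its foot. On it lies a springy rubber seal pad (35 mm wide) that stands up to 5 mm higher and pushes the tight cap up with about 20 N. The cap must rise 30 mm for its lower edge to be clear of this mouth.
- cap: Round white ribbed plastic cap on the square bottle, 54 mm diameter (56 over the ribs), 34 mm high, 40 g. Origin: centre of its lower edge, 103 mm above the bottle's foot while screwed on (8 mm above the shoulder); its top is then 137 mm above the foot. z up; x points to a short grey tick on its top. It rises about 3 mm by itself as it unscrews; the hand need not follow.
- cap_mark (a point): Point on the cap's side below the tick, 27 mm from its axis, 17 mm above its edge. Seen from above, cap x starts within 6 degrees of bottle x. Turned anticlockwise (+yaw) it is tight (0.2 to 0.7 N m) to 30 degrees, then slackens, and lifts off freely from 57 to 140 degrees, where it is blocked. Aim for 75 to 100; past 130 on the neck counts as overturned.
- holder: Fixed holder of pale wood, 78 mm square (about 92 mm over the flared lip), 50 mm high, with a square well of 64 x 64 mm; the lip flares outward from 40 mm up to 50 mm. Does not move. Origin: centre of its underside on the sideboard; x and y square to the sides.
- holder_in (a point): Centre of the well's floor, 7 mm above the sideboard; the seated bottle's foot stands here. The bottle fits in any of its four quarter-turn headings, with 2 mm to spare on each side; once in, it can still turn about 4 degrees.
- acrylic_lid_handle (a point): Small knob on the lid of the clear acrylic box (120 x 180 x 90 mm, steel scoop inside) at the back; the hinge is on the far side. Bystander: leave shut.
- round_bottle: Round pastel green bottle, diameter 66 mm, 150 mm high; bystander. Origin: centre of its underside.
- mug: White ceramic mug, diameter 80 mm, 90 mm high; bystander. Origin: centre of its underside.
- teaspoon: Steel teaspoon lying flat, 140 mm long; bystander. Origin under its middle.
- pacifier_case: Round white plastic pacifier case, diameter 60 mm, 36 mm high; bystander. Origin: centre of its underside.
Things that resemble listed ones, but are neither listed nor needed, are in the scene too. What is shaped like the cap but pink or yellow is not meant.

How it is judged (in metres and radians):
On the way, in this order (a step that is already met when the one before it is completed fails the run):
1. the square bottle stands fully down in the holder with its cap still screwed on (z of bottle in the frame of holder_in below 0.004 m and horizontal distance between bottle and holder_in below 0.006 m and angle between bottle's own z axis and vertical below 0.06 rad and x of cap_mark in the frame of bottle above 0.0215 m and z of cap in the frame of bottle below 0.108 m), for 0.2 s.
2. with the bottle in the holder, the cap is turned anticlockwise until the thread lets go, still down on the neck (z of bottle in the frame of holder_in below 0.004 m and horizontal distance between bottle and holder_in below 0.006 m and angle between bottle's own z axis and vertical below 0.06 rad and x of cap_mark in the frame of bottle below 0.015 m and y of cap_mark in the frame of bottle above 0.012 m and z of cap in the frame of bottle below 0.115 m), for 0.1 s.
At the end, for the whole second after the job is handed in: Bottle in the holder (foot within 4 mm of the floor, 6 mm of the centre, upright within 0.06 rad); cap gripped (over 1 N), still (under 30 mm/s), level within 0.2 rad, its edge 2 to 50 mm above the mouth, within 20 mm of its axis, not touching the bottle (z of bottle in the frame of holder_in below 0.004 m and horizontal distance between bottle and holder_in below 0.006 m and angle between bottle's own z axis and vertical below 0.06 rad and z of cap in the frame of bottle between 0.133 and 0.181 m and horizontal distance between cap and bottle below 0.02 m and angle between cap's own z axis and vertical below 0.2 rad and linear speed of each of cap, bottle below 0.03 m/s and contact force between cap and bottle below 0.1 N and contact force between the fingers and cap above 1 N); the arm keeps its last pose, push and grip.
It fails at once if the cap is turned on past 130 degrees while on the neck (x of cap_mark in the frame of bottle below -0.0174 m and z of cap in the frame of bottle below 0.115 m).
It fails at once if the square bottle is tipped by more than 0.5 rad (angle between bottle's own z axis and vertical above 0.5 rad).
It fails at once if a bystander is disturbed: round bottle, mug, teaspoon or pacifier case moved by more than 40 mm, or the acrylic box's lid knob by more than 20 mm (distance of acrylic_lid_handle from where it was at the start of the episode above 0.02 m or distance of any of round_bottle, mug, teaspoon, pacifier_case from where it was at the start of the episode above 0.04 m).
It also fails if it takes over 58 s, if anything falls off the work surface, if the arm or the gripper's body presses on something with over 40 N, if the wrist force passes 120 N, or if a joint passes its speed limit or range.

## Working session

There is one attempt and no reset: what is moved stays moved. The work goes in short steps, Python scripts to look and compute and a shell command to move; the robot and the scene stay as the last step left them, time stands still between calls to the robot, and variables do not carry over. Pictures are saved under pics/ and viewed, at most 10 in all, crops included, and the job is handed in when it is done.

```bash
mkdir -p pics; python3 - <<'E'
from plant import bot
import cv2, numpy as np
o=bot.get_obs();print(o)
for n in ("scene","side","wrist"):
    im=bot.capture(n);cv2.imwrite(f"pics/{n}0.png",im)
    p=bot.camera_params(n);T=np.array(p["camera_from_world"]);print(n,p["fovy"],p["cx"],p["cy"],(-T[:3,:3].T@T[:3,3]).round(),T[2,:3].round(2))
E
```

```text
{'time': 0.0, 'joint_positions': array([-1.36999845e+00,  3.42734665e-01,  1.52502311e+00, -2.97192053e-05,
        1.27538844e+00, -1.45977699e-01]), 'dq': array([ 1.21039305e-03,  5.06822025e-04,  6.53242605e-04, -5.80482813e-05,
       -3.92287914e-04, -7.33691165e-04]), 'tau': array([-1.30491750e-03, -4.31244493e+01, -2.44221246e+01,  7.18543888e-02,
        5.60489588e-02, -1.29753853e-04]), 'tool_pos': array([ 178.37696329, -493.361337  ,  243.03661603]), 'tcp_rot': array([-3.14005148e+00, -1.97864077e-04,  3.46784096e-01]), 'contact_force': array([0.00685585, 0.05649312, 0.47910005]), 'moment': array([ 0.00414089,  0.01971664, -0.02307004]), 'finger_force': 0.0, 'grip_width': 92.15409188363935}
scene 46.112336249810845 273.6374913166255 214.1759133329458 [1146. -421. 1087.] [-0.47  0.35 -0.81]
side 42.23813761531752 275.6440168597913 220.80734568048317 [ 507.  937. 1231.] [ 0.05 -0.64 -0.76]
wrist 65.70646984690485 275.697019455404 205.31606091666643 [ 246. -470.  384.] [-0.25 -0.09 -0.96]
```

View pics/scene0.png

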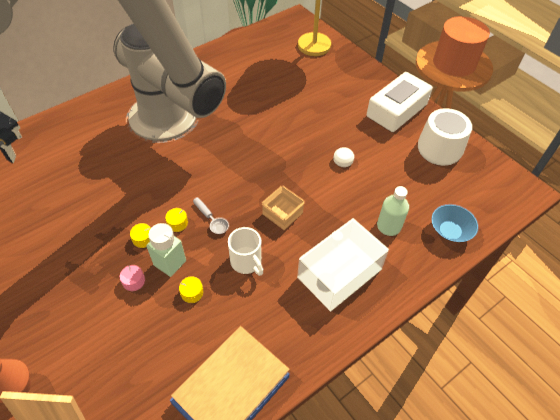

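View pics/side0.png

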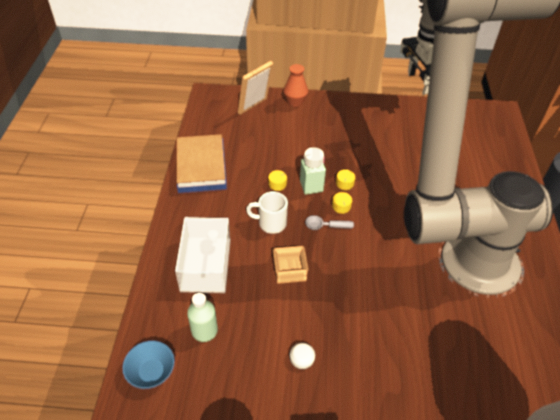

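Candidates for the square bottle and its cap, in scene pixels:
- Square green bottle with white cap, body (165,250), cap (162,237). Side view cap (314,158).
- Round green bottle, (394,212). Its neck is small, so it is not meant.
- Yellow caps at (141,236), (176,219), (191,289) and a pink one at (132,278). These are decoys.
- White ball-like case at (344,157).

The holder is at (283,207) in scene and (291,265) in side. I choose the square bottle at (165,250) and check it in a close crop.

```bash
cat > h.py <<'E'
from plant import bot
import cv2, numpy as np
def ray(n,px,p=None):
    p=p or bot.camera_params(n);T=np.array(p["camera_from_world"]);R=T[:3,:3]
    f=210/np.tan(np.radians(p["fovy"]/2));d=np.array([px[0]-p["cx"],px[1]-p["cy"]])/f
    if n=="wrist":
        t=np.hypot(*d);v=np.array([*(d/t*np.sin(t)),np.cos(t)])
    else: v=np.array([*d,1.])
    v=R.T@v;return -R.T@T[:3,3],v/np.linalg.norm(v)
def plane(r,z): c,v=r;return c+v*(z-c[2])/v[2]
def tri(rs):
    A=sum(np.eye(3)-np.outer(v,v) for c,v in rs);b=sum((np.eye(3)-np.outer(v,v))@c for c,v in rs)
    X=np.linalg.solve(A,b);return X,[round(float(np.linalg.norm(np.cross(X-c,v))),1) for c,v in rs]
E
python3 - <<'E'
import cv2,numpy as np
a=cv2.imread("pics/scene0.png");b=cv2.imread("pics/side0.png")
def c(im,x,y): return cv2.resize(im[y:y+60,x:x+80],None,fx=5,fy=5,interpolation=cv2.INTER_CUBIC)
def g(im,x,y): 
    return c(im,x,y)
cv2.imwrite("pics/crop1.png",np.vstack([np.hstack([g(a,125,220),g(b,275,140)]),np.hstack([g(a,243,180),g(b,251,236)])]))
E
```

```text
(no output)
```

View pics/crop1.png

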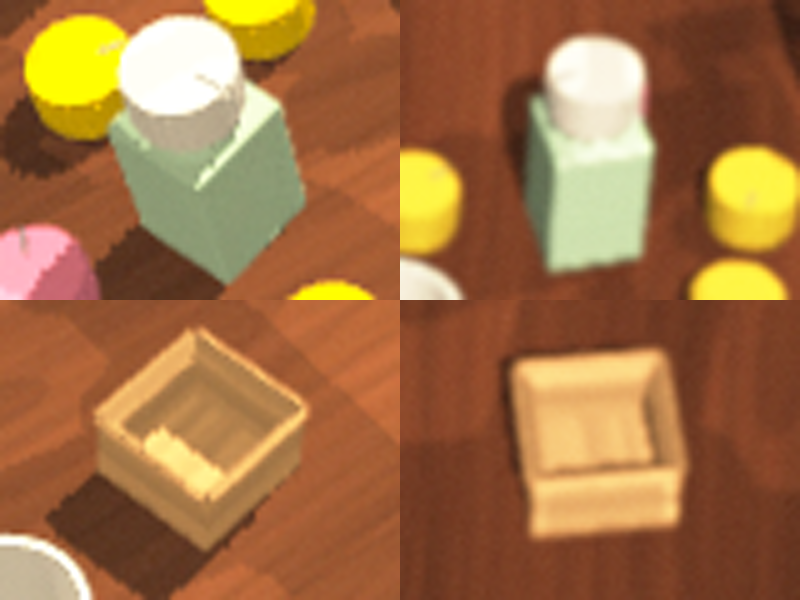

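The crop confirms it: square green body with a white ribbed cap, and a tick visible on its top. I read the corners from these crops and cast the rays.

```bash
python3 - <<'E'
from h import *
S=lambda x,y,ox,oy:(ox+(x+.5)/5-.5,oy+(y+.5)/5-.5)
sc=lambda x,y:ray("scene",S(x,y,125,220)); sd=lambda x,y:ray("side",S(x-400,y,275,140))
hc=lambda x,y:ray("scene",S(x,y-300,243,180)); hd=lambda x,y:ray("side",S(x-400,y-300,251,236))
np.set_printoptions(precision=1,suppress=True)
print("captop",tri([sc(181,66),sd(596,74)]),plane(sc(181,66),137),plane(sd(596,74),137))
t=plane(sc(209,82),137)-plane(sc(181,66),137);print("tick scene",np.degrees(np.arctan2(t[1],t[0])),np.linalg.norm(t))
t=plane(sd(568,80),137)-plane(sd(596,74),137);print("tick side",np.degrees(np.arctan2(t[1],t[0])),np.linalg.norm(t))
def edge(a,b,n):
    d=b-a;print(n,np.degrees(np.arctan2(d[1],d[0]))%90,np.linalg.norm(d))
P=[plane(sc(*q),95) for q in((112,125),(197,187),(280,100))];edge(P[0],P[1],"sh");edge(P[1],P[2],"sh");print("shoulder centre",(P[0]+P[2])/2)
P=[plane(sd(*q),95) for q in((540,165),(653,150))];edge(*P,"sh side")
P=[plane(sd(*q),0) for q in((548,270),(643,261))];edge(*P,"foot side")
P=[plane(sc(*q),0) for q in((230,284),(303,207))];edge(*P,"foot sc")
H=((198,328),(307,408),(207,500),(97,413));G=((664,350),(686,468),(530,482),(512,358))
for nm,f,Q in(("sc",hc,H),("sd",hd,G)):
    P=[plane(f(*q),50) for q in Q];print(nm,np.mean(P,0),P)
    for i in range(4):edge(P[i],P[(i+1)%4],nm)
hs=[hc(*np.mean(H,0)),hd(*np.mean(G,0))];print("lip centre",tri(hs))
E
```

```text
captop (array([ 483.5, -248.1,  134.2]), [0.3, 0.3]) [ 485.8 -248.5  137. ] [ 483.3 -245.4  137. ]
tick scene 21.387324403470917 16.550889550158477
tick side 22.312435441551287 17.45589510460062
sh 16.166501152763182 56.11824266939999
sh 18.867784949606516 58.74749765051409
shoulder centre [ 484.4 -248.    95. ]
sh side 15.762326627549442 68.82654098509126
foot side 12.513415150819839 59.78075948743264
foot sc 17.920980670446554 54.48661519320484
sc [529.7  75.   50. ] [array([483.3, 107.4,  50. ]), array([560.9, 121. ,  50. ]), array([577. ,  42.2,  50. ]), array([497.8,  29.5,  50. ])]
sc 9.887621417552028 78.7807329976336
sc 11.53235464884824 80.36803713057492
sc 9.126378797799276 80.16668278758215
sc 10.55823862929141 79.27527800159831
sd [529.3  73.   50. ] [array([496.1,  27. ,  50. ]), array([480.6, 104.5,  50. ]), array([562. , 120.7,  50. ]), array([578.5,  39.9,  50. ])]
sd 11.325597126591049 78.9897177165722
sd 11.274887487060266 83.01519853627315
sd 11.51989461492198 82.45909210664882
sd 8.890381521125988 83.37008630171684
lip centre (array([529.8,  74.3,  50.2]), [0.6, 0.6])
```

```bash
python3 -m pendant '[[[0.5,0.4,0],[0,0,0],1],[[0.5,0.4,0],[0,0,0],1],[[0.5,0.4,0],[0,0,0],1],[[0.5,0.4,0],[0,0,0],1],[[0.5,0.4,0],[0,0,0],1],[[0.5,0.4,0],[0,0,0],1],[[0.5,0.4,0],[0,0,0],1],[[0.5,0.4,0],[0,0,0],1],[[0.5,0.4,0],[0,0,0],1],[[0.5,0.4,0],[0,0,0],1]]'
python3 -m pendant '[[[0.5,0.4,0],[0,0,0],1],[[0.5,0.4,0],[0,0,0],1],[[0.5,0.4,0],[0,0,0],1],[[0.5,0.4,0],[0,0,0],1],[[0.5,0.4,0],[0,0,0],1],[[0.5,0.4,0],[0,0,0],1],[[0.5,0.4,0],[0,0,0],1],[[0.5,0.4,0],[0,0,0],1],[[0,0,0],[0,0,0],1],[[0,0,0],[0,0,0],1]]'
python3 - <<'E'
from h import *
p=bot.camera_params("wrist");T=np.array(p["camera_from_world"]);print((-T[:3,:3].T@T[:3,3]).round())
im=bot.capture("wrist");cv2.imwrite("pics/w1.png",im)
E
```

```text
time: 0.98
tool_pos: [329.1, -373.0, 243.5]
tcp_rot: [-3.141, 0.0, 0.347]
contact_force: [0.8, -0.4, 1.0]
grip_width: 91.5
finger_force: 0.0
time: 1.82
tool_pos: [448.7, -277.2, 243.4]
tcp_rot: [-3.141, 0.001, 0.349]
contact_force: [-0.5, -0.1, 0.0]
grip_width: 91.8
finger_force: 0.0
[ 517. -254.  384.]
```

View pics/w1.png

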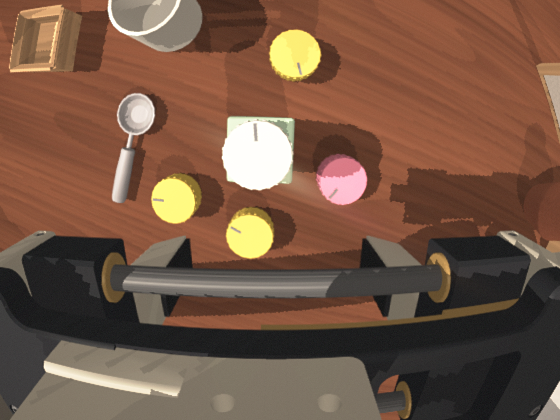

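The wrist view shows the white cap at about (258,155) with its tick at (255,131). The shoulder corners are near (228,118), (294,118) and (292,183), and the holder is top left at (45,40).

```bash
python3 - <<'E'
from h import *
np.set_printoptions(precision=1,suppress=True)
im=cv2.imread("pics/w1.png");hsv=cv2.cvtColor(im,cv2.COLOR_BGR2HSV)
m=((hsv[...,1]<45)&(hsv[...,2]>180)).astype(np.uint8);m[:95]=0;m[210:]=0;m[:,:205]=0;m[:,310:]=0
m=cv2.morphologyEx(m,cv2.MORPH_OPEN,np.ones((3,3)))
c=max(cv2.findContours(m,0,1)[0],key=cv2.contourArea);(x,y),r=cv2.minEnclosingCircle(c);print("circ",x,y,r,cv2.fitEllipse(cv2.convexHull(c)))
W=ray("wrist",(x,y));X=plane(W,137);print("captop",X,plane(W,134))
S=lambda x,y,ox,oy:(ox+(x+.5)/5-.5,oy+(y+.5)/5-.5)
print(tri([W,ray("scene",S(181,66,125,220)),ray("side",S(196,74,275,140))]))
t=plane(ray("wrist",(255,131)),137)-X;print("tick",np.degrees(np.arctan2(t[1],t[0])),np.linalg.norm(t))
P=[plane(ray("wrist",q),95) for q in((228,118),(294,118),(292,183))]
for a,b in((0,1),(1,2)):
    d=P[b]-P[a];print("edge",np.degrees(np.arctan2(d[1],d[0]))%90,np.linalg.norm(d))
print("centre",(P[0]+P[2])/2)
E
```

```text
circ 253.5396728515625 150.25962829589844 40.53254318237305 ((254.6029815673828, 151.31051635742188), (69.7305908203125, 79.82331085205078), 153.00869750976562)
captop [ 487.5 -246.   137. ] [ 487.2 -245.9  134. ]
(array([ 485.1, -247.1,  135.2]), [2.5, 1.2, 1.8])
tick 15.057178972308922 14.777481274830611
edge 19.40597745522186 58.315406800328226
edge 18.590273256980367 58.63765957649924
centre [ 484.4 -250.4   95. ]
```

```bash
python3 -m pendant '[[[0.6,0.475,0],[0,0,0],1],[[0.6,0.475,0],[0,0,0],1],[[0,0,-0.5],[0,0,0],1],[[0,0,-0.5],[0,0,0],1],[[0,0,-0.5],[0,0,0],1],[[0,0,-0.5],[0,0,0],1],[[0,0,-0.5],[0,0,0],1],[[0,0,-0.5],[0,0,0],1],[[0,0,-0.5],[0,0,0],1],[[0,0,-0.5],[0,0,0],1]]'
python3 - <<'E'
from h import *
print(bot.get_obs()["tool_pos"])
a=bot.capture("scene");b=bot.capture("side");w=bot.capture("wrist")
c=lambda im,x,y:cv2.resize(im[y:y+75,x:x+100],None,fx=4,fy=4,interpolation=cv2.INTER_CUBIC)
cv2.imwrite("pics/g1.png",np.vstack([np.hstack([c(a,110,200),c(b,265,120)]),np.hstack([cv2.resize(w,(400,300)),c(w,200,130)])]))
E
```

```text
time: 2.7
tool_pos: [483.6, -250.2, 123.1]
tcp_rot: [3.141, 0.0, 0.345]
contact_force: [1.0, 0.0, 0.1]
grip_width: 91.8
finger_force: 0.0
[ 483.56567958 -250.21176312  123.0546895 ]
```

View pics/g1.png

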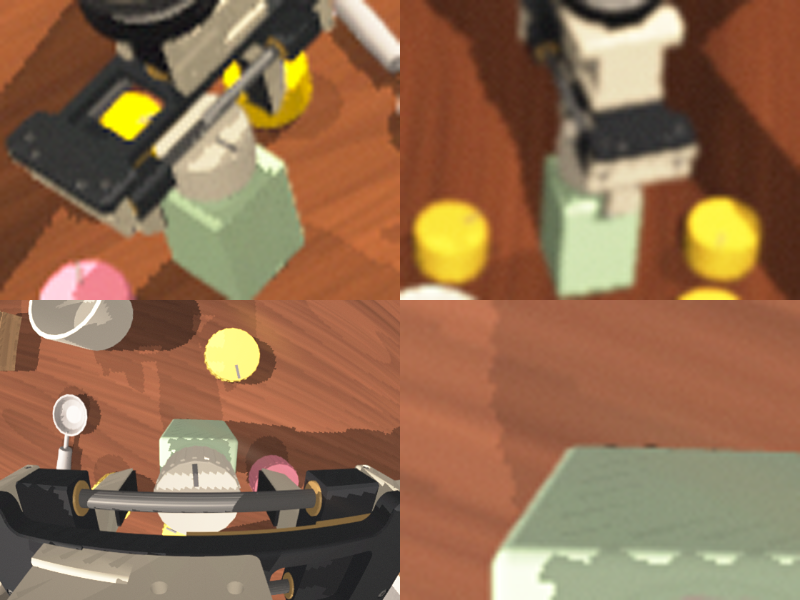

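The fingers straddle the white cap symmetrically. I lower 4 mm and grip.

```bash
python3 -m pendant '[[[0.03,0.04,-0.14],[0,0,0],1],[[0,0,0],[0,0,0],1],[[0,0,0],[0,0,0],-1],[[0,0,0],[0,0,0],-1],[[0,0,0],[0,0,0],-1],[[0,0,0],[0,0,0],-1],[[0,0,0],[0,0,0],-1],[[0,0,0],[0,0,0],-1],[[0,0,0],[0,0,0],-1],[[0,0,0],[0,0,0],-1]]'
```

```text
time: 3.68
tool_pos: [485.5, -248.3, 119.7]
tcp_rot: [3.141, -0.0, 0.347]
contact_force: [0.6, -0.2, 1.0]
grip_width: 53.9
finger_force: 30.0
```

```bash
python3 -m pendant '[[[0,0,0.2],[0,0,0],-1],[[0,0,0.4],[0,0,0],-1],[[0,0,0.5],[0,0,0],-1],[[0,0,0.5],[0,0,0],-1],[[0,0,0.5],[0,0,0],-1],[[0,0,0.5],[0,0,0],-1],[[0,0,0.5],[0,0,0],-1],[[0,0,0.5],[0,0,0],-1],[[0,0,0.5],[0,0,0],-1],[[0,0,0.2],[0,0,0],-1]]'
python3 -m pendant '[[[0.07,0.3,0],[0,0,0],-1],[[0.07,0.5,0],[0,0,-0.2],-1],[[0.07,0.6,0],[0,0,-0.2],-1],[[0.07,0.6,0],[0,0,-0.2],-1],[[0.07,0.6,0],[0,0,-0.2],-1],[[0.07,0.6,0],[0,0,-0.2],-1],[[0.07,0.6,0],[0,0,-0.17],-1],[[0.07,0.6,0],[0,0,0],-1],[[0.07,0.6,0],[0,0,0],-1],[[0.07,0.6,0],[0,0,0],-1]]'
python3 -m pendant '[[[0.07,0.6,0],[0,0,0],-1],[[0.07,0.6,0],[0,0,0],-1],[[0.07,0.6,0],[0,0,0],-1],[[0.07,0.6,0],[0,0,0],-1],[[0.07,0.6,0],[0,0,0],-1],[[0.07,0.6,0],[0,0,0],-1],[[0.07,0.6,0],[0,0,0],-1],[[0.07,0.5,0],[0,0,0],-1],[[0,0.2,0],[0,0,0],-1],[[0,0,0],[0,0,0],-1]]'
python3 - <<'E'
from h import *
a=bot.capture("scene");b=bot.capture("side");w=bot.capture("wrist")
for n,i in(("a2",a),("b2",b),("w2",w)):cv2.imwrite(f"pics/{n}.png",i)
print(bot.get_obs()["tool_pos"])
c=lambda im,x,y:cv2.resize(im[y:y+75,x:x+100],None,fx=4,fy=4,interpolation=cv2.INTER_CUBIC)
cv2.imwrite("pics/g2.png",np.vstack([np.hstack([c(a,230,150),c(b,245,215)]),np.hstack([cv2.resize(w,(400,300)),cv2.resize(b,(400,300))])]))
E
```

```text
time: 4.52
tool_pos: [485.6, -248.1, 250.4]
tcp_rot: [3.14, -0.001, 0.347]
contact_force: [0.8, -0.6, -4.0]
grip_width: 54.4
finger_force: 30.0
time: 5.35
tool_pos: [505.6, -78.2, 247.1]
tcp_rot: [-3.14, 0.002, 0.207]
contact_force: [-0.8, 0.6, -3.9]
grip_width: 54.3
finger_force: 30.0
time: 6.18
tool_pos: [522.3, 68.5, 247.4]
tcp_rot: [-3.141, 0.002, 0.209]
contact_force: [-0.3, 0.3, -3.9]
grip_width: 54.0
finger_force: 30.0
[522.7898119   66.40238494 248.04041872]
```

View pics/g2.png

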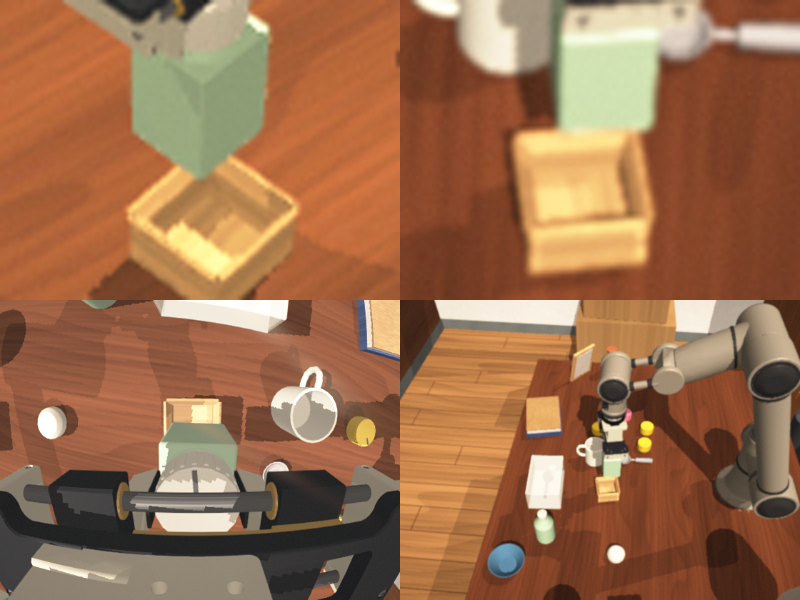

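```bash
python3 - <<'E'
from h import *
np.set_printoptions(precision=1,suppress=True)
o=bot.get_obs();print(o["tool_pos"],np.degrees(o["tcp_rot"][2]))
S=lambda x,y,ox,oy:(ox+(x+.5)/4-.5,oy+(y+.5)/4-.5)
sc=lambda x,y:ray("scene",S(x,y,230,150)); sd=lambda x,y:ray("side",S(x-400,y,245,215))
def edge(a,b,n):
    d=b-a;print(n,np.degrees(np.arctan2(d[1],d[0]))%90,np.linalg.norm(d))
z=o["tool_pos"][2]-119.7;print("foot z",z)
P=[plane(sc(*q),z) for q in((133,129),(202,180),(265,126))];edge(P[0],P[1],"sc");edge(P[1],P[2],"sc");print("foot centre",(P[0]+P[2])/2)
P=[plane(sd(*q),z) for q in((556,126),(652,131))];edge(*P,"sd");print(P)
d=P[1]-P[0];n=np.array([d[1],-d[0],0])/np.linalg.norm(d);print("centre sd",(P[0]+P[1])/2+30*n*np.sign(-n[1]))
Q=[plane(sd(*q),z+95) for q in((560,36),(658,40))];edge(*Q,"sd sh")
# holder lip in this view
H=((230,156),(298,210),(215,270+0),(129,210))
G=((514,131),(641,131),(653,214),(525,222))
P=[plane(sd(*q),50) for q in G];print("holder sd",np.mean(P,0))
for i in range(4):edge(P[i],P[(i+1)%4],"h")
# wrist view: holder far corners at z 50
for q in((162,399),(221,399)):
    print("w",plane(ray("wrist",(q[0]*1.4,(q[1]-300)*1.4)),50))
E
```

```text
[522.8  66.4 248. ] 11.812136558104616
foot z 128.34041871798496
sc 10.15915437329613 59.176626788650616
sc 10.741809931591632 59.07775220688349
foot centre [519.5  69.  128.3]
sd 1.3592393618766039 61.228363749868905
[array([547. ,  93.6, 128.3]), array([485.8,  92.1, 128.3])]
centre sd [517.1  62.9 128.3]
sd sh 2.100125176706854 59.08624447716686
holder sd [528.7  72.3  50. ]
h 5.109129404573849 86.63751726063914
h 9.353311693046905 69.15699937448927
h 9.417181785388523 84.99547820042037
h 10.416743660125789 75.67658470505995
w [562.8 126.8  50. ]
w [580.1  42.4  50. ]
```

```bash
python3 - <<'E'
from h import *
np.set_printoptions(precision=1,suppress=True)
for n,f,(x0,y0,x1,y1) in(("scene","a2",(255,150,305,200)),("side","b2",(275,215,320,255))):
    im=cv2.imread(f"pics/{f}.png");hsv=cv2.cvtColor(im,cv2.COLOR_BGR2HSV)
    m=((hsv[...,0]>38)&(hsv[...,0]<85)&(hsv[...,1]>25)).astype(np.uint8);k=np.zeros_like(m);k[y0:y1,x0:x1]=1;m*=k
    c=max(cv2.findContours(m,0,1)[0],key=cv2.contourArea)
    print(n,cv2.approxPolyDP(cv2.convexHull(c),1.5,True)[:,0].tolist())
    if n=="side":
        print("bottom rows",[(x,int(np.nonzero(m[:,x])[0].max())) for x in range(284,310) if m[:,x].any()])
big=np.hstack([cv2.resize(cv2.imread("pics/b2.png")[215:275,270:315],None,fx=8,fy=8,interpolation=cv2.INTER_CUBIC),cv2.resize(cv2.imread("pics/a2.png")[165:225,255:310],None,fx=8,fy=8,interpolation=cv2.INTER_CUBIC)])[:, :800]
cv2.imwrite("pics/g3.png",big)
E
```

```text
scene [[296, 158], [294, 181], [280, 193], [264, 182], [264, 163], [292, 156]]
side [[308, 226], [307, 242], [305, 245], [285, 245], [284, 223]]
bottom rows [(284, 237), (285, 245), (286, 246), (287, 246), (288, 246), (289, 245), (290, 245), (291, 245), (292, 245), (293, 245), (294, 245), (295, 245), (296, 245), (297, 245), (298, 245), (299, 245), (300, 245), (301, 245), (302, 245), (303, 245), (304, 245), (305, 245), (306, 244), (307, 242), (308, 231)]
```

View pics/g3.png

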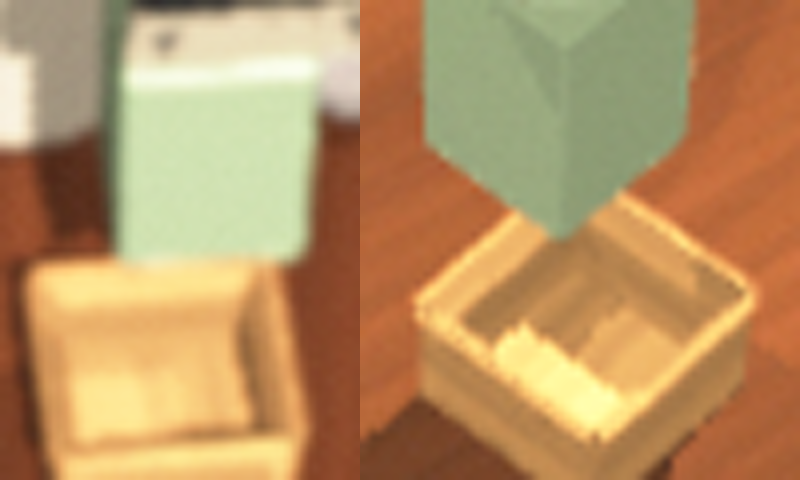

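```bash
python3 - <<'E'
from h import *
np.set_printoptions(precision=1,suppress=True)
S=lambda x,y,ox,oy:(ox+(x+.5)/8-.5,oy+(y+.5)/8-.5)
sc=lambda x,y:ray("scene",S(x-360,y,255,165)); sd=lambda x,y:ray("side",S(x,y,270,215))
def edge(a,b,n):
    d=b-a;print(n,np.degrees(np.arctan2(d[1],d[0]))%90,np.linalg.norm(d));return d
z=128.3
P=[plane(sc(*q),z) for q in((424,140),(560,241),(688,128))];edge(P[0],P[1],"sc");edge(P[1],P[2],"sc");print("foot centre sc",(P[0]+P[2])/2)
P=[plane(sd(*q),z) for q in((118,264),(300,259))];d=edge(*P,"sd");n=np.array([d[1],-d[0],0])/np.linalg.norm(d);print("centre sd",(P[0]+P[1])/2+30*n*np.sign(-n[1]))
P=[plane(sd(*q),z+95) for q in((125,84),(318,70))];d=edge(*P,"sd shoulder");n=np.array([d[1],-d[0],0])/np.linalg.norm(d);print("centre sh",(P[0]+P[1])/2+30*n*np.sign(-n[1]))
Q=((600,185),(757,297),(600,440),(415,300))
P=[plane(sc(*q),50) for q in Q[1:]];edge(P[0],P[1],"h");edge(P[1],P[2],"h");print("holder",(P[0]+P[2])/2)
E
```

```text
sc 10.042366409017294 58.45103303718842
sc 11.590974466183269 61.02738617465668
foot centre sc [518.6  68.8 128.3]
sd 7.082356650834811 58.08288936238846
centre sd [519.8  64.7 128.3]
sd shoulder 10.51235364299933 58.63263331640679
centre sh [521.1  67.5 223.3]
h 11.232333211890165 78.39510390162314
h 10.39107582090844 82.51814532430559
holder [529.5  74.5  50. ]
```

```bash
python3 -m pendant '[[[0.15,0.12,0],[0,0,0],-1],[[0.15,0.13,0],[0,0,0],-1],[[0,0,-0.2],[0,0,0],-1],[[0,0,-0.4],[0,0,0],-1],[[0,0,-0.4],[0,0,0],-1],[[0,0,-0.4],[0,0,0],-1],[[0,0,-0.4],[0,0,0],-1],[[0,0,-0.3],[0,0,0],-1],[[0,0,-0.1],[0,0,0],-1],[[0,0,0],[0,0,0],-1]]'
python3 - <<'E'
from h import *
a=bot.capture("scene");b=bot.capture("side");o=bot.get_obs();print(o["tool_pos"],o["tcp_rot"])
cv2.imwrite("pics/g4.png",np.hstack([cv2.resize(b[225:295,265:315],None,fx=8,fy=8,interpolation=cv2.INTER_CUBIC),cv2.resize(a[160:230,255:305],None,fx=8,fy=8,interpolation=cv2.INTER_CUBIC)]))
E
```

```text
time: 7.17
tool_pos: [531.8, 74.3, 181.6]
tcp_rot: [-3.141, 0.002, 0.206]
contact_force: [0.3, -0.6, -3.3]
grip_width: 54.0
finger_force: 30.0
[532.54281497  74.40139969 182.93032161] [ 3.14134991e+00 -7.37096148e-04  2.06312114e-01]
```

View pics/g4.png

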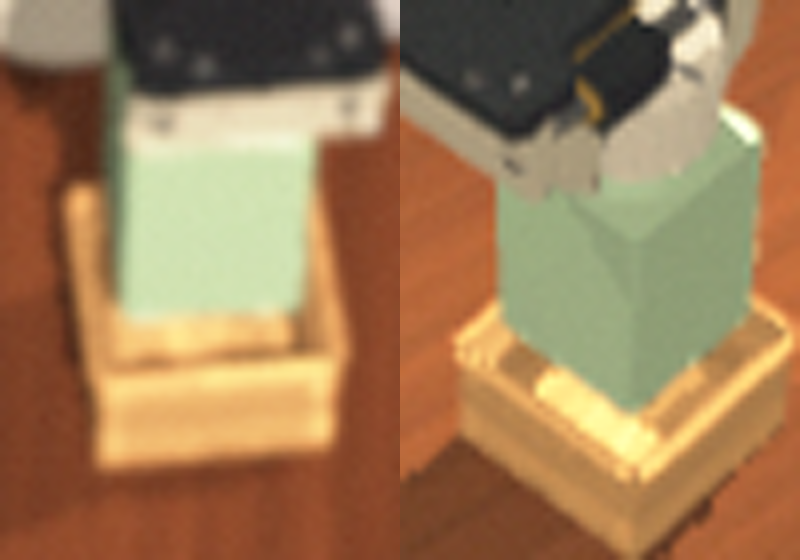

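```bash
python3 - <<'E'
from h import *
np.set_printoptions(precision=1,suppress=True)
S=lambda x,y,ox,oy:(ox+(x+.5)/8-.5,oy+(y+.5)/8-.5)
sc=lambda x,y:ray("scene",S(x-400,y,255,160)); sd=lambda x,y:ray("side",S(x,y,265,225))
def edge(a,b,n):
    d=b-a;print(n,np.degrees(np.arctan2(d[1],d[0]))%90,np.linalg.norm(d));return d
for n,z,Q in(("foot",63,((505,325),(630,410),(752,318))),("lip",50,((457,345),(635,475),(795,335)))):
    P=[plane(sc(*q),z) for q in Q];edge(P[0],P[1],n);edge(P[1],P[2],n);print(n,(P[0]+P[2])/2)
for n,z,Q,h in(("foot",63,((122,320),(300,312)),30),("lip",50,((97,375),(345,355)),42)):
    P=[plane(sd(*q),z) for q in Q];d=edge(*P,n);nn=np.array([d[1],-d[0],0])/np.linalg.norm(d);print(n,"sd",(P[0]+P[1])/2+h*nn*np.sign(-nn[1]))
E
```

```text
foot 13.154752087505845 53.02193418581521
foot 6.329296681987657 55.14103607480744
foot [532.1  73.1  63. ]
lip 11.41537775151283 78.11696108814239
lip 10.155597786183563 78.20711401508684
lip [530.   74.1  50. ]
foot 8.233118432872459 58.76136881207071
foot sd [530.1  71.4  63. ]
lip 10.656175422829648 82.41698645616844
lip sd [529.2  70.   50. ]
```

```bash
python3 -m pendant '[[[-0.04,0,-0.1],[0,0,0],-1],[[0,0,-0.2],[0,0,0],-1],[[0,0,-0.2],[0,0,0],-1],[[0,0,-0.2],[0,0,0],-1],[[0,0,-0.2],[0,0,0],-1],[[0,0,-0.2],[0,0,0],-1],[[0,0,-0.2],[0,0,0],-1],[[0,0,-0.1],[0,0,0],-1],[[0,0,-0.1],[0,0,0],-1],[[0,0,0],[0,0,0],-1]]'
```

```text
time: 8.1
tool_pos: [530.7, 74.5, 136.8]
tcp_rot: [-3.141, 0.001, 0.206]
contact_force: [-0.1, -0.1, -4.8]
grip_width: 54.5
finger_force: 30.0
```

```bash
python3 -m pendant '[[[0,0,-0.05],[0,0,0],-1],[[0,0,-0.05],[0,0,0],-1],[[0,0,-0.05],[0,0,0],-1],[[0,0,-0.05],[0,0,0],-1],[[0,0,-0.04],[0,0,0],-1],[[0,0,-0.03],[0,0,0],-1],[[0,0,-0.03],[0,0,0],-1],[[0,0,0],[0,0,0],-1],[[0,0,0],[0,0,0],-1],[[0,0,0],[0,0,0],-1]]'
```

```text
time: 8.93
tool_pos: [531.0, 74.5, 128.5]
tcp_rot: [3.141, 0.0, 0.206]
contact_force: [-0.1, 1.2, -4.5]
grip_width: 54.2
finger_force: 30.0
```

Force is still the full weight, so I go down another 3 mm.

```bash
python3 -m pendant '[[[0,0,-0.03],[0,0,0],-1],[[0,0,-0.03],[0,0,0],-1],[[0,0,-0.03],[0,0,0],-1],[[0,0,0],[0,0,0],-1],[[0,0,0],[0,0,0],-1],[[0,0,0],[0,0,0],-1],[[0,0,0],[0,0,0],-1],[[0,0,0],[0,0,0],-1],[[0,0,0],[0,0,0],-1],[[0,0,0],[0,0,0],-1]]'; python3 -c "
from plant import bot
for i in range(3):
  bot.capture('side');o=bot.get_obs();print(o['tool_pos'],o['contact_force'],o['moment'])"
```

```text
time: 9.77
tool_pos: [531.3, 74.6, 126.5]
tcp_rot: [3.141, -0.001, 0.206]
contact_force: [-3.0, 2.7, 5.9]
grip_width: 53.9
finger_force: 30.0
[531.2986522   74.57722258 126.55048679] [-2.11664962  2.10936395  6.05496919] [0.45810823 0.39025864 0.07240233]
[531.31183628  74.56015041 126.54760289] [-2.40036969  2.01423812  5.82918464] [0.38788046 0.40110409 0.06459674]
[531.27836644  74.608639   126.53616654] [-1.84162444  2.55761364  6.17022684] [0.43206633 0.35053525 0.02184126]
```

Seated: TCP is 126.5 and the floor takes the load. Now the unscrewing, first part.

```bash
python3 -m pendant '[[[0,0,0],[0,0,0.3],-1],[[0,0,0],[0,0,0.5],-1],[[0,0,0],[0,0,0.6],-1],[[0,0,0],[0,0,0.6],-1],[[0,0,0],[0,0,0.6],-1],[[0,0,0],[0,0,0.6],-1],[[0,0,0],[0,0,0.6],-1],[[0,0,0],[0,0,0.6],-1],[[0,0,0],[0,0,0.6],-1],[[0,0,0],[0,0,0],-1]]'; python3 -c "
from h import *
o=bot.get_obs();print(o['tool_pos'],o['contact_force'],o['moment'],np.degrees(o['tcp_rot']))
a=bot.capture('scene');w=bot.capture('wrist')
cv2.imwrite('pics/g5.png',np.hstack([cv2.resize(a[150:220,255:305],None,fx=7,fy=7,interpolation=cv2.INTER_CUBIC),cv2.resize(w[180:400,150:350],None,fx=2.22,fy=2.2273,interpolation=cv2.INTER_CUBIC)]))"
```

```text
time: 10.75
tool_pos: [531.5, 74.7, 127.2]
tcp_rot: [3.14, -0.002, 0.81]
contact_force: [-3.3, 2.7, 11.2]
grip_width: 54.3
finger_force: 30.0
[531.48055773  74.72311068 127.24312806] [-3.30501978  2.70774604 11.24427408] [0.37105338 0.63649104 0.00089997] [ 1.79930784e+02 -9.95231661e-02  4.64023351e+01]
```

View pics/g5.png

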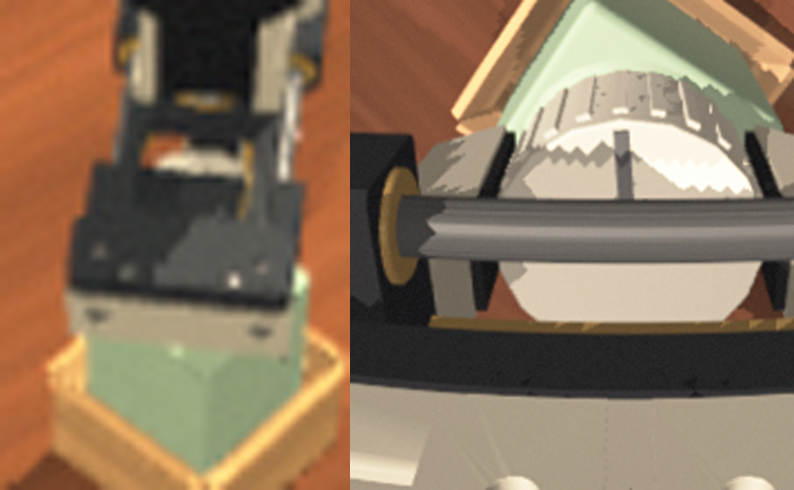

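The tick has stayed centred in the hand, so there is no slip, and the bottle has stayed in the holder's heading. The cap has turned about 35° with the wrist. Another 50° or so.

```bash
python3 -m pendant '[[[0,0,0],[0,0,0.5],-1],[[0,0,0],[0,0,0.8],-1],[[0,0,0],[0,0,0.8],-1],[[0,0,0],[0,0,0.8],-1],[[0,0,0],[0,0,0.8],-1],[[0,0,0],[0,0,0.8],-1],[[0,0,0],[0,0,0.8],-1],[[0,0,0],[0,0,0.8],-1],[[0,0,0],[0,0,0.8],-1],[[0,0,0],[0,0,0.3],-1]]'
python3 -m pendant '[[[0,0,0],[0,0,0],-1],[[0,0,0],[0,0,0],-1],[[0,0,0],[0,0,0],-1],[[0,0,0],[0,0,0],-1],[[0,0,0],[0,0,0],-1],[[0,0,0],[0,0,0],-1],[[0,0,0],[0,0,0],-1],[[0,0,0],[0,0,0],-1],[[0,0,0],[0,0,0],-1],[[0,0,0],[0,0,0],-1]]'
python3 -c "
from h import *
o=bot.get_obs();print(o['moment'],np.degrees(o['tcp_rot']))
a=bot.capture('scene');w=bot.capture('wrist')
cv2.imwrite('pics/g6.png',np.hstack([cv2.resize(a[150:220,255:305],None,fx=7,fy=7,interpolation=cv2.INTER_CUBIC),cv2.resize(w[180:400,150:350],None,fx=2.22,fy=2.2273,interpolation=cv2.INTER_CUBIC)]))"
```

```text
time: 11.68
tool_pos: [530.7, 75.2, 127.4]
tcp_rot: [3.141, -0.001, 1.675]
contact_force: [-7.2, 5.5, 15.2]
grip_width: 54.1
finger_force: 30.0
time: 12.52
tool_pos: [530.9, 75.0, 127.4]
tcp_rot: [3.141, -0.001, 1.67]
contact_force: [-5.0, 5.1, 13.8]
grip_width: 53.7
finger_force: 30.0
[ 0.68703175  0.98054807 -0.03921919] [ 1.79940423e+02 -4.40464630e-02  9.57010743e+01]
```

View pics/g6.png

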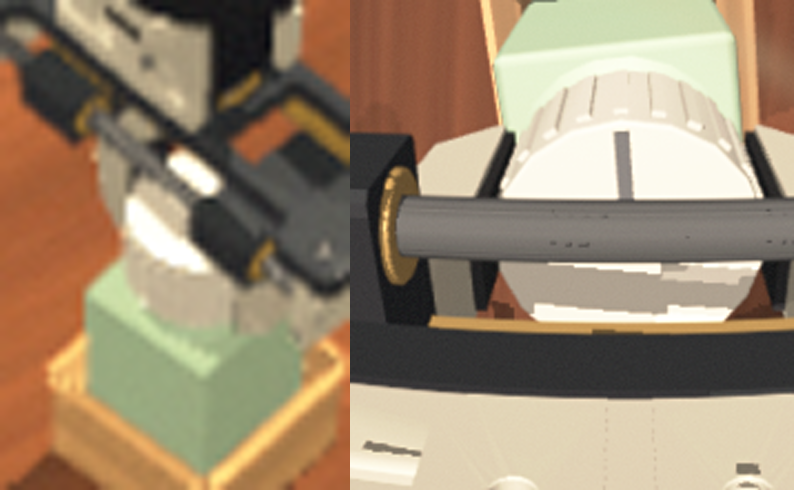

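The thread is released: the cap is about 85° from the bottle, the tick has not slipped, and the bottle is seated. Now the slow, straight lift of about 48 mm.

```bash
python3 -m pendant '[[[0,0,0.05],[0,0,0],-1],[[0,0,0.1],[0,0,0],-1],[[0,0,0.15],[0,0,0],-1],[[0,0,0.2],[0,0,0],-1],[[0,0,0.2],[0,0,0],-1],[[0,0,0.2],[0,0,0],-1],[[0,0,0.2],[0,0,0],-1],[[0,0,0.2],[0,0,0],-1],[[0,0,0.2],[0,0,0],-1],[[0,0,0.1],[0,0,0],-1]]'
python3 -m pendant '[[[0,0,0],[0,0,0],-1],[[0,0,0],[0,0,0],-1],[[0,0,0],[0,0,0],-1],[[0,0,0],[0,0,0],-1],[[0,0,0],[0,0,0],-1],[[0,0,0],[0,0,0],-1],[[0,0,0],[0,0,0],-1],[[0,0,0],[0,0,0],-1],[[0,0,0],[0,0,0],-1],[[0,0,0],[0,0,0],-1]]'
python3 -c "
from h import *
a=bot.capture('scene');b=bot.capture('side')
cv2.imwrite('pics/g7.png',np.hstack([cv2.resize(i,None,fx=7,fy=7,interpolation=cv2.INTER_CUBIC) for i in(a[140:220,255:305],b[205:285,260:320])]))"
```

```text
time: 13.45
tool_pos: [531.4, 74.4, 175.0]
tcp_rot: [3.14, 0.0, 1.67]
contact_force: [-0.0, 0.8, -0.2]
grip_width: 54.3
finger_force: 30.0
time: 14.28
tool_pos: [531.0, 74.4, 173.8]
tcp_rot: [3.142, 0.0, 1.67]
contact_force: [0.4, -0.0, -0.7]
grip_width: 54.3
finger_force: 30.0
```

View pics/g7.png

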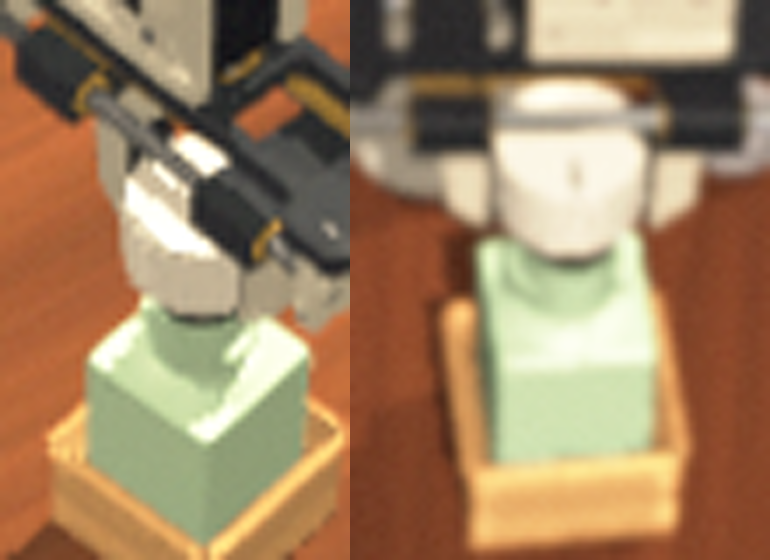

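The picture shows the cap off and held level above the bare neck, with the bottle seated. The tool carries only the cap's weight.

```bash
python3 -c "
from plant import bot
print(bot.close_job())"
```

```text
the job is handed in; nothing more can be done
None
```

The job is handed in, with no verdict shown: the square bottle stands in the holder, the cap was unscrewed about 85° and lifted off, and the gripper holds it level roughly 20 mm above the mouth.

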